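# Load the strainer cassette and draw it out by its catches

### The arm

A 6-joint arm with a two-finger parallel gripper is mounted at the origin on a cart in front of the work surface, level with it; the furniture and walls round the work are solid. World frame = base frame: x ahead of the robot, y to its left, z up, the work surface at z = 0. Lengths are in m, angles in rad, forces in N, time in s.
With the tool pointing down it reaches from about 0.3 to 0.825 m from the base axis. Payload 5.4 kg.
Tool frame: the origin (TCP) lies on the centre line of the jaws, within the pads' length; the fingertips stand 14 mm ahead of it and the grasp point (between the pads) lies 5 mm behind it; z points along the fingers, y is the line along which they close (so a half turn about z gives the same grasp; the last joint's range is limited). The gripper opens to 92 mm and grips with 3 to 60 N. Pads are 20 mm wide; open, the fingers measure 128 mm over their backs; the gripper's body (75 mm by 189 mm) begins 69 mm behind the grasp point.
Start: joints at [0.972, 0.158, 1.597, -0, 1.386, -0.21], TCP at [0.218, 0.532, 0.229] pointing down, gripper open.
Joint ranges: [-2.91, 2.91], [-0.94, 2.29], [0.18, 2.7], [-1.29, 4.43], [0.17, 2.64], [-3, 3]. Speed limits (rad/s): [2.57, 2.57, 3.14, 3.14, 3.14, 3.14].

### API

Orientations are given as a rotation vector (axis times angle).
In Python, from rig import arm gives the robot as it stands.
- The arm moves only by the tool play_rows, never from a script. Its argument "steps" is a list of rows, each a list of 3 entries, a list of its own where there are three numbers: the turn, a rotation vector about the world's x, y, z each as a share of 0.08 rad, from -1 to 1, then the shift along the world's x, y, z each as a share of 50 mm, from -1 to 1, then the opening, from -1 (shut) to 1 (fully open). A call has 1 to 12 rows; each row shifts and turns the commanded pose from where the row before left it; what a row does not reach is not made up. A row lasts 1/10 s, in which the tool goes at most 50 mm and 8.59 degrees, less where a joint would pass 70% of its speed; a pose out of reach is approached as far as the arm can. A call with a number of a shift or a turn outside -1 to 1 is refused whole. A call with a gripper value outside its range is refused whole. The fingers move at their own pace and stop on an object; "grip_force" is the grip in N (left out, the last holds). Time passes only in rows, so rows that do not move let the fingers close. It gives the time, the measured TCP pose, the force, the opening and the grip force at its end, in the units of the state.
- arm.state(): the state, without advancing time (a new reading comes with each control period).
- arm.get_image(name): name is "side" or "top"; returns a dict with "color" (384x512x3 uint8, red, green, blue), "camera_matrix" (3x3 intrinsics, pixels), "k1" (the pictures are not rectified: a ray, as slopes to the right and down, at radius r is drawn at 1 + k1 r^2 times it, then the intrinsics apply), "cam_to_world" (4x4, takes a point from camera to world coordinates). Camera axes: x right, y up, looking along -z (the intrinsics and any distortion apply to the point x, -y, -z); pixel columns grow to the right and rows downward; lengths in m; the calibration is good to about 2 mm. A picture is of the moment at which its call begins. There is no depth.
- arm.sign_off(): hands the job in; it is judged then, once.
The state is a dict: "clock": time; "q": joint angles; "joint_velocities": joint speeds; "effort": joint torques, N m; "ee_pos": TCP position; "eef_rot": TCP orientation; "wrist_force": force on the tool from outside, world axes, zero at the start; "torque": the same for the moment, N m; "opening": finger opening in m; "grasp_force": force on a finger pad.
Only numpy, scipy, OpenCV 4.12 (cv2) and the standard library are available. Lean on these libraries where they do the work, as an engineer would, in place of code of your own. Each camera call takes 0.05 s, during which the arm holds its last target. There are 200 camera calls.

### The job

Take the strainer plate (the one with the narrow tab on top) out of the plate stand, slide it fully home into the slot of the cassette that sits latched in the loading dock, and let go of it. Then pinch the cassette's two side catches together with the fingers, lift the loaded cassette straight up out of the dock and finish still holding it by the pinched catches, upright and still, with its underside about 10 cm above the dock. Leave the blank plate in the stand and do not disturb the other things on the desk.

Things in the scene. Friction and masses are not known exactly. Their poses are not given: they have to be found in the camera images.
- dock: Fixed metal loading dock, base 120 x 92 x 5 mm; origin at the centre of its underside on the desk, z up. The cassette stands on the base, 5 mm above the origin, same axes, about 1.5 mm play. Walls at y = +-31 to +-36 mm, 40 mm high (nothing is higher); their lips (underside z = 34 mm, in to y = +-25 mm) hold down the teeth of unpressed catches. Place and yaw vary.
- cassette: Loose grey plastic cassette, 76 (x) x 36 (y) x 80 (z) mm without its catches, about 0.26 kg, latched upright in the dock. Origin at the centre of its underside, z up. Slot in its top: 60 mm (x) by 11 mm (y), mouth a little wider, 70 mm deep; floor at z = 10 mm, rim at z = 80 mm. Black sprung catches on its +y and -y sides.
- catch_left: Black sprung catch on the cassette's +y side. Origin at the centre of its ribbed press face (30 x 26 mm, x by z), at x = 0, y = 29, z = 65 mm in the cassette's frame when unpressed. Slides towards -y by up to 7 mm against a spring (3 to 8 N); tooth clears the dock's lip from about 5 mm. Over both catches: 58 mm unpressed, 44 mm fully pinched. Keep them pinched while lifting.
- catch_right: The same catch on the cassette's -y side: origin at y = -29 mm when unpressed, slides towards +y.
- strainer_plate: Loose steel strainer plate, 8 mm thick (y), upright in the stand. Body 56 mm wide (x), 70 mm high with a wire mesh window; on top in the middle a narrow tab 28 mm wide (x), 24 mm high; 94 mm in all, 0.1 kg. Origin at the centre of its lower edge, z up. Fits either way round; fully home it stands on the slot's floor, its shoulders level with the cassette's rim, only the tab standing out.
- blank_plate: Loose blank steel plate, 8 mm thick (y), 56 mm wide (x) over its full height of 94 mm, with no window and no tab. Origin at the centre of its lower edge. To be left in the stand.
- stand: Fixed plate stand, base 94 (x) x 124 (y) x 6 mm; origin at the centre of its underside, z up. Two places, at y = +30 and -30 mm, where plates stand with their faces towards +-y and lower edge at z = 6 mm, between end guides up to z = 42 mm (1.5 mm play). Which plate stands where varies, as do the stand's place and yaw.
- beaker: Beaker, 70 mm wide, 90 mm high; bystander.
- sample_jar: Loose lidded glass jar, 64 mm wide, 94 mm high; bystander.
- cap_a: Loose white bottle cap, 31 mm wide, 20 mm high, lying near the dock; bystander.
- cap_b: Loose white bottle cap, 31 mm wide, 20 mm high, lying in front of the stand; bystander.
- finished_bottle: Full bottle, 69 mm wide, 269 mm high; bystander.
There are look-alikes about, which are no part of the job. Leave any green look-alike of the cassette alone.

How it is judged:
By the outcome, as a careful person would: the job done as asked, in the order asked, and still so for the second after the job is handed in, while the arm keeps its last pose, push and grip.
It also fails if it takes over 59 s, if anything falls off the work surface, if the arm or the gripper's body presses on something with over 40 N, if the wrist force passes 120 N, or if a joint passes its speed limit or range.

## Working session

There is one attempt and no reset: what is moved stays moved. The work goes in short steps, Python scripts to look and compute and a tool call to move; the robot and the scene stay as the last step left them, time stands still between calls to the robot, and variables do not carry over. Pictures are saved under pics/ and viewed, at most 10 in all, crops included, and the job is handed in when it is done.

Besides the shell and the picture viewer there is one more tool, called after "Request:" by a JSON object that holds its "fn" and its "kwargs". play_rows: Moves the arm, as the interface text tells. Shift numbers are shares of 50 mm and turn numbers shares of 0.08 rad, none past 1 either way. Its arguments: {"type":"object","properties":{"steps":{"type":"array","items":{"type":"array"}},"grip_force":{"type":"number"}},"required":["steps"]}

```bash
mkdir -p pics
cat > h.py <<'E'
import numpy as np, cv2
from rig import arm
def grab(n):
    d=arm.get_image(n); return d
def save(d,f): cv2.imwrite(f,d["color"][:,:,::-1])
def ray(d,uv):
    K=np.array(d["camera_matrix"],float);k=np.array([d["k1"],0,0,0],float)
    p=cv2.undistortPoints(np.array(uv,float).reshape(-1,1,2),K,k).reshape(-1,2)
    T=np.array(d["cam_to_world"]);v=np.c_[p[:,0],-p[:,1],-np.ones(len(p))]@T[:3,:3].T
    return T[:3,3],v
def onz(d,uv,z):
    o,v=ray(d,uv); return o+v*((z-o[2])/v[:,2])[:,None]
def proj(d,P):
    T=np.linalg.inv(np.array(d["cam_to_world"]));c=np.atleast_2d(P)@T[:3,:3].T+T[:3,3]
    x=c[:,0]/-c[:,2];y=-c[:,1]/-c[:,2];f=1+d["k1"]*(x*x+y*y);K=np.array(d["camera_matrix"])
    return np.c_[K[0,0]*x*f+K[0,2],K[1,1]*y*f+K[1,2]]
E
python3 - <<'E'
from h import *
for n in("side","top"):
    d=grab(n);save(d,f"pics/{n}0.png");print(n,np.round(d["cam_to_world"],3).tolist(),np.round(d["camera_matrix"],1).tolist(),d["k1"])
print(arm.state())
E
```

```text
side [[0.817, 0.242, -0.523, -0.007], [-0.576, 0.347, -0.74, -0.891], [0.002, 0.906, 0.423, 0.517], [0.0, 0.0, 0.0, 1.0]] [[482.2, 0.0, 246.9], [0.0, 482.2, 188.7], [0.0, 0.0, 1.0]] 0.0044033081468914026
top [[0.03, 0.992, -0.12, 0.448], [-0.999, 0.033, 0.026, -0.061], [0.03, 0.119, 0.992, 1.016], [0.0, 0.0, 0.0, 1.0]] [[444.8, 0.0, 254.5], [0.0, 444.8, 184.2], [0.0, 0.0, 1.0]] -0.1139226251296918
{'clock': 0.1, 'q': array([ 9.71904291e-01,  1.59005453e-01,  1.59811245e+00, -1.29404127e-05,
        1.38618591e+00, -2.10096457e-01]), 'joint_velocities': array([ 4.97816915e-04,  1.46088892e-05, -2.88111095e-03,  2.16063145e-04,
       -2.59047131e-04, -8.31574139e-04]), 'effort': array([-3.33813932e-04, -3.86505818e+01, -3.22957921e+01,  7.02934619e-02,
        3.39722133e-02, -5.93956474e-05]), 'ee_pos': array([0.21767498, 0.53161672, 0.22770336]), 'eef_rot': array([-6.06747670e-01, -3.08176867e+00,  2.47830717e-03]), 'wrist_force': array([0.37206991, 0.86158041, 0.02164026]), 'torque': array([ 0.0341755 , -0.02022008, -0.03448963]), 'grasp_force': 0.0, 'opening': 0.09192863511173371}
```

View pics/side0.png

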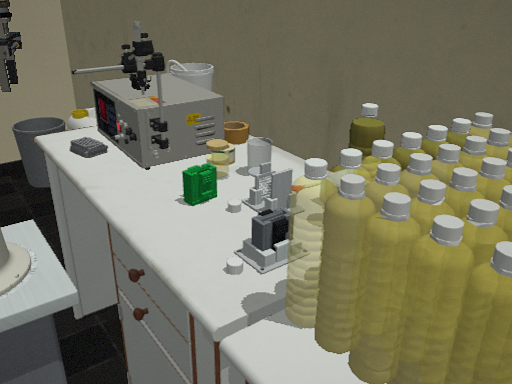

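View pics/top0.png

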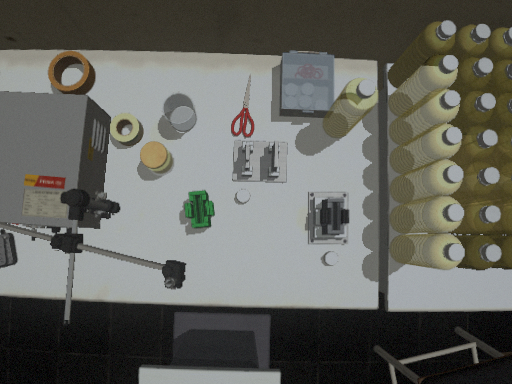

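The side view shows the dock with the cassette at about (270,240) and the stand at about (268,190). In the top view the dock is at about (329,218) and the stand at (260,161). I'll enlarge both.

Run:
```python
from h import *
t=cv2.imread("pics/top0.png");s=cv2.imread("pics/side0.png")
def c(im,x,y,w,h,k):return cv2.resize(im[y:y+h,x:x+w],None,fx=k,fy=k,interpolation=cv2.INTER_CUBIC)
a=np.hstack([c(t,228,136,66,50,6),c(t,300,184,66,50,6)])
b=np.hstack([c(s,228,160,66,50,6),c(s,234,200,66,50,6)])
cv2.imwrite("pics/crop0.png",np.vstack([a,b]))
```

```text
(no output)
```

View pics/crop0.png

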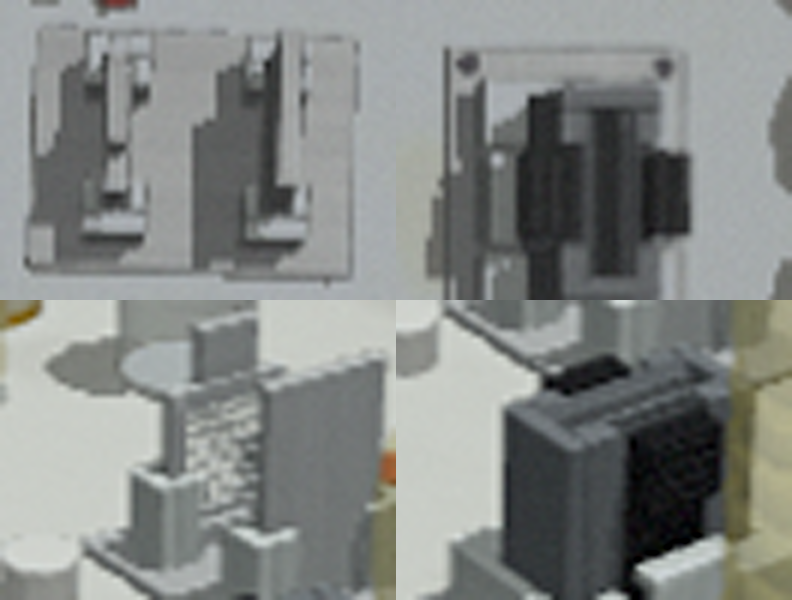

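The top crop shows the strainer with its narrow tab at the stand's left (+y) place. The blank is to its right, and the cassette slot is centred near top pixel (336.5,216). I'll measure these next.

Run:
```python
from h import *
d=grab("top");t=d["color"][:,:,::-1]
f=lambda v:np.round(v,4).tolist()
sc=onz(d,[(234.2,140.7),(287.5,142.3),(286.7,182.7),(232.7,181.3)],.006)
print("stand c",f(sc.mean(0)),"edges",f(np.diff(sc[[0,1,2,3,0]],axis=0)))
print("tab top",f(onz(d,[(228+118/6,136+98/6)],.1)),"bottle row",f(onz(d,[(400,250),(447,260)],0)),"tallbottle cap",f(onz(d,[(366,88)],.269)))
print("slot",f(onz(d,[(333,201.5),(340,201.5),(340,230.2),(333,230.2)],.085)))
from scipy.spatial.transform import Rotation as R
print(R.from_rotvec(arm.state()["eef_rot"]).as_matrix().round(3))
g=cv2.resize(t[184:250,300:366],None,fx=9,fy=9,interpolation=cv2.INTER_CUBIC);cv2.imwrite("pics/dock.png",g)
```

```text
stand c [0.6227, -0.0987, 0.006] edges [[0.0007, -0.1237, 0.0], [-0.0946, -0.0001, 0.0], [-0.0009, 0.1238, 0.0], [0.0948, -0.0, 0.0]]
tab top [[0.6253, -0.0681, 0.1]] bottle row [[0.4283, -0.4288, 0.0], [0.4068, -0.5437, 0.0]] tallbottle cap [[0.7166, -0.2727, 0.269]]
slot [[0.529, -0.2521, 0.085], [0.5295, -0.2672, 0.085], [0.4688, -0.2678, 0.085], [0.4685, -0.2528, 0.085]]
[[-0.925  0.379 -0.001]
 [ 0.379  0.925 -0.001]
 [ 0.    -0.001 -1.   ]]
```

View pics/dock.png

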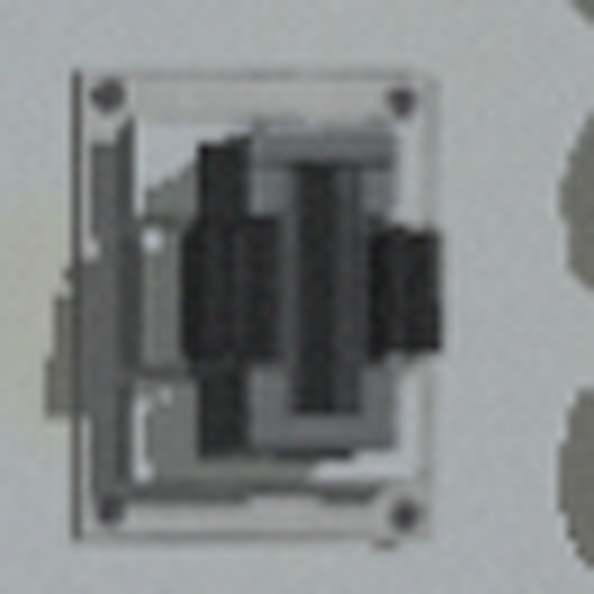

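The dock base corners are at about (75,72), (434,72), (430,540) and (78,540) in the enlarged crop, so its yaw is close to zero. The slot mouth is at crop x 295–360, y 165–415.

Run:
```python
from h import *
d=grab("top");f=lambda v:np.round(v,4).tolist()
m=lambda l:np.array(l)/9+[300,184]-0.44
for n,z,l in[("base",.005,[(75,72),(434,72),(430,540),(78,540)]),("screws",.005,[(107,95),(402,100),(403,515),(108,508)]),("slot",.085,[(296,163),(360,163),(360,415),(295,415)]),("cass",.085,[(250,123),(395,125),(395,447),(250,449)]),("catch",.083,[(225,215),(440,232),(440,352),(225,360)])]:
    p=onz(d,m(l),z);e=p[0]+p[1]-p[2]-p[3];print(n,f(p.mean(0)),"yaw",round(np.degrees(np.arctan2(e[1],e[0])),2), "w",f(np.linalg.norm(p[0]-p[1])),f(np.linalg.norm(p[1]-p[2])))
```

```text
base [0.499, -0.2572, 0.005] yaw 0.67 w 0.093 0.1195
screws [0.4994, -0.2573, 0.005] yaw 0.88 w 0.0763 0.1058
slot [0.4993, -0.2589, 0.085] yaw 0.51 w 0.0153 0.0592
cass [0.5, -0.2576, 0.085] yaw 0.63 w 0.0346 0.0757
catch [0.4992, -0.2605, 0.083] yaw 0.63 w 0.0514 0.0283
```

Run:
```python
from h import *
for n in("side","top"):
    d=grab(n);print(n,proj(d,[[.218,.532,.229],[.218,.532,.45],[0,0,0],[.2,.3,.229],[.4,.2,.229],[.6,-.07,.229]]).round())
s=grab("side");t=grab("top")
# triangulate boom tip: top (173,270)  vs side (83,72)/(160,125)
def tri(a,b):
    o,v=ray(t,[a]);p,w=ray(s,[b]);v=v[0]/np.linalg.norm(v);w=w[0]/np.linalg.norm(w)
    k=np.linalg.lstsq(np.c_[v,-w],p-o,rcond=None)[0];return ((o+v*k[0]+p+w*k[1])/2).round(3),np.linalg.norm(o+v*k[0]-p-w*k[1]).round(3)
for b in[(75,72),(152,62),(160,130),(140,30)]:print(b,[tri(a,b) for a in[(173,272),(68,242),(110,207),(68,322)]])
```

```text
side [[  9.  81.]
 [ -9.  -8.]
 [-32. 275.]
 [ 22. 101.]
 [122.  97.]
 [257. 110.]]
top [[ -83.  348.]
 [-172.  375.]
 [ 208.  436.]
 [  33.  370.]
 [  93.  260.]
 [ 249.  153.]]
(75, 72) [(array([0.329, 0.064, 0.315]), np.float64(0.129)), (array([0.374, 0.248, 0.278]), np.float64(0.117)), (array([0.397, 0.182, 0.295]), np.float64(0.194)), (array([0.303, 0.212, 0.297]), np.float64(0.001))]
(152, 62) [(array([0.401, 0.037, 0.336]), np.float64(0.018)), (array([0.455, 0.201, 0.31 ]), np.float64(0.055)), (array([0.478, 0.156, 0.309]), np.float64(0.024)), (array([0.382, 0.151, 0.345]), np.float64(0.155))]
(160, 130) [(array([0.4  , 0.052, 0.19 ]), np.float64(0.044)), (array([0.468, 0.26 , 0.127]), np.float64(0.096)), (array([0.497, 0.206, 0.128]), np.float64(0.005)), (array([0.375, 0.186, 0.192]), np.float64(0.215))]
(140, 30) [(array([0.394, 0.033, 0.398]), np.float64(0.008)), (array([0.442, 0.182, 0.382]), np.float64(0.021)), (array([0.462, 0.139, 0.382]), np.float64(0.05)), (array([0.377, 0.141, 0.406]), np.float64(0.114))]
```

Run:
```python
import cv2,numpy as np
t=cv2.imread("pics/top0.png");s=cv2.imread("pics/side0.png")
a=cv2.resize(s[0:180,0:240],(800,600),interpolation=cv2.INTER_CUBIC);cv2.imwrite("pics/boom.png",a)
```

```text
(no output)
```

View pics/boom.png

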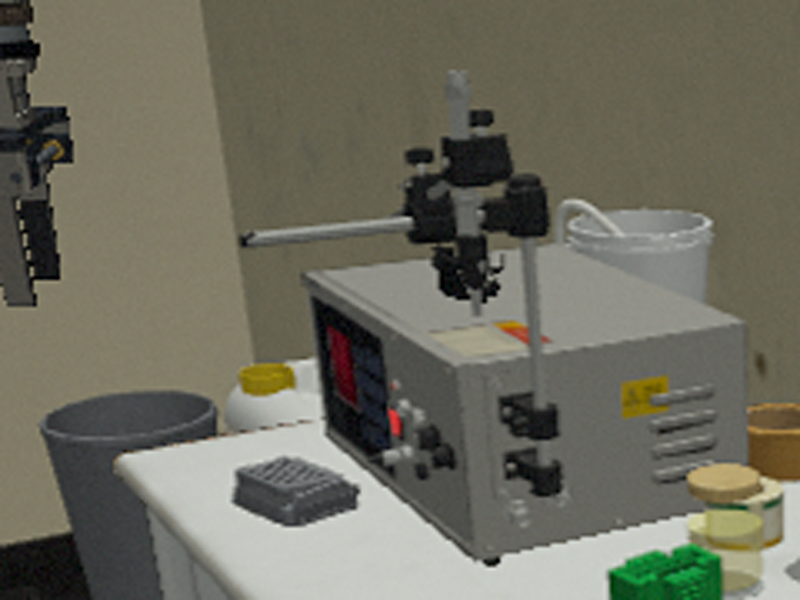

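The picture shows a clamp boom over the oven, topping out at about z 0.4 m, on the direct path. I'll go up and over it.

Request:
{"fn": "play_rows", "kwargs": {"steps": [[[0, 0, 0], [0, 0, 1], 0], [[0, 0, 0], [0, 0, 1], 0], [[0, 0, 0], [0, 0, 1], 0], [[0, 0, 0], [0, 0, 1], 0], [[0, 0, 0], [0, 0, 1], 0], [[0, 0, 0], [0, 0, 1], 0]]}}

```text
clock: 1.0
ee_pos: [0.2177, 0.5317, 0.5309]
eef_rot: [0.607, 3.082, 0.001]
wrist_force: [0.4, 0.1, 0.0]
opening: 0.047
grasp_force: 0.0
```

Request:
{"fn": "play_rows", "kwargs": {"steps": [[[0, 0, 0.5], [0.54, -0.8, 0], 0], [[0, 0, 0.5], [0.54, -0.8, 0], 0], [[0, 0, 0.5], [0.54, -0.8, 0], 0], [[0, 0, 0.5], [0.54, -0.8, 0], 0], [[0, 0, 0.5], [0.54, -0.8, 0], 0], [[0, 0, 0.5], [0.54, -0.8, 0], 0], [[0, 0, 0.5], [0.54, -0.8, 0], 0], [[0, 0, 0.5], [0.54, -0.8, 0], 0], [[0, 0, 0.45], [0.54, -0.8, 0], 0], [[0, 0, 0.45], [0.54, -0.8, 0], 0], [[0, 0, 0], [0.54, -0.8, 0], 0], [[0, 0, 0], [0.54, -0.8, 0], 0]]}}

```text
clock: 2.2
ee_pos: [0.5427, 0.0502, 0.5288]
eef_rot: [-0.005, 3.141, 0.0]
wrist_force: [0.0, 0.4, 0.6]
opening: 0.046
grasp_force: 0.0
```

Request:
{"fn": "play_rows", "kwargs": {"steps": [[[0, 0, 0], [0.535, -0.795, 0], 0], [[0, 0, 0], [0.535, -0.795, 0], 0], [[0, 0, 0], [0.535, -0.795, 0], 0], [[0, 0, 0], [0, 0, -1], 0], [[0, 0, 0], [0, 0, -1], 0], [[0, 0, 0], [0, 0, -1], 0], [[0, 0, 0], [0, 0, -1], 0], [[0, 0, 0], [0, 0, -1], 0], [[0, 0, 0], [0, 0, -1], 0], [[0, 0, 0], [0, 0, -1], 0], [[0, 0, 0], [0, 0, 0], 0]]}}

```text
clock: 3.3
ee_pos: [0.6169, -0.0656, 0.17]
eef_rot: [0.005, -3.126, -0.007]
wrist_force: [-0.4, 0.3, -0.5]
opening: 0.0459
grasp_force: 0.0
```

Run:
```python
from h import *
s=grab("side");t=grab("top");print(arm.state()["ee_pos"])
def c(d,x,y,w,h,k):return cv2.resize(d["color"][y:y+h,x:x+w,::-1],None,fx=k,fy=k,interpolation=cv2.INTER_CUBIC)
cv2.imwrite("pics/abv.png",np.hstack([c(s,220,100,95,120,4.2),c(t,215,110,95,120,4.2)]))
p=arm.state()["ee_pos"]
for d in(s,t):print(proj(d,[p+[0,0,-.014],[.623,-.0687,.1],[.623,-.0687,.076]]).round(1).tolist())
```

```text
[ 0.62221193 -0.06717175  0.17920414]
[[264.2, 135.6], [264.4, 162.6], [264.2, 172.1]]
[[247.6, 147.5], [247.9, 153.4], [247.8, 155.5]]
```

View pics/abv.png

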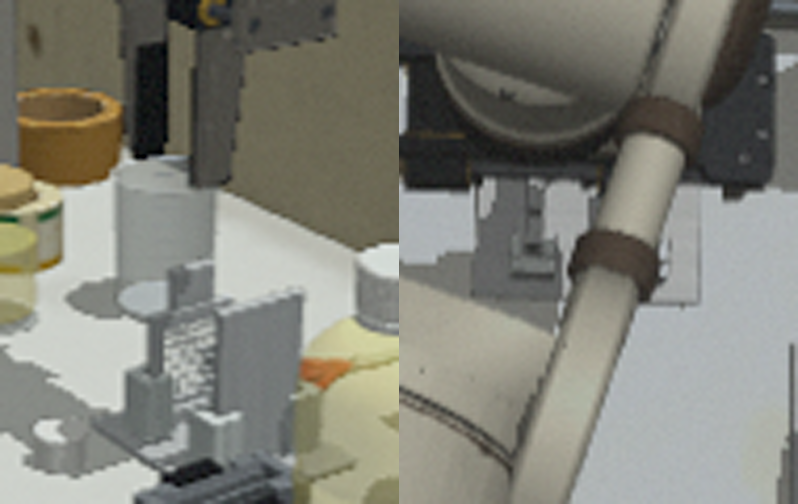

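The side crop shows the tab top at about (265.5,163.6), within about 1 px of where I predicted it. The fingers straddle the strainer's tab. I'll descend and grip.

Request:
{"fn": "play_rows", "kwargs": {"steps": [[[0, 0, 0], [0, -0.02, -0.6], 0], [[0, 0, 0], [0, 0, -0.6], 0], [[0, 0, 0], [0, 0, -0.37], 0], [[0, 0, 0], [0, 0, -0.2], 0], [[0, 0, 0], [0, 0, 0], 0], [[0, 0, 0], [0, 0, 0], 0], [[0, 0, 0], [0, 0, 0], -1], [[0, 0, 0], [0, 0, 0], -1], [[0, 0, 0], [0, 0, 0], -1], [[0, 0, 0], [0, 0, 0], -1], [[0, 0, 0], [0, 0, 0], -1], [[0, 0, 0], [0, 0, 0], -1]], "grip_force": 25}}

```text
clock: 4.6
ee_pos: [0.6223, -0.0681, 0.0902]
eef_rot: [-0.005, 3.142, 0.0]
wrist_force: [-0.4, 0.4, 0.7]
opening: 0.0078
grasp_force: 25.0
```

Request:
{"fn": "play_rows", "kwargs": {"steps": [[[0, 0, 0], [0, 0, 0], -0.5], [[0, 0, 0], [0, 0, 0], -0.5], [[0, 0, 0], [0, 0, 0.07], -0.5], [[0, 0, 0], [0, 0, 0], -0.5], [[0, 0, 0], [0, 0, 0], -1], [[0, 0, 0], [0, 0, 0], -1], [[0, 0, 0], [0, 0, 0], -1], [[0, 0, 0], [0, 0, 0], -1]]}}

```text
clock: 5.4
ee_pos: [0.6222, -0.0682, 0.0936]
eef_rot: [0.005, -3.142, 0.0]
wrist_force: [-0.3, 0.3, -0.6]
opening: 0.0077
grasp_force: 25.0
```

Request:
{"fn": "play_rows", "kwargs": {"steps": [[[0, 0, 0], [0, 0, 0.4], -1], [[0, 0, 0], [0, 0, 0.7], -1], [[0, 0, 0], [0, 0, 0.8], -1], [[0, 0, 0], [0, 0, 0.7], -1], [[0, 0, 0.09], [-0.3, -0.46, 0], -1], [[0, 0, 0], [-0.5, -0.8, 0], -1], [[0, 0, 0], [-0.5, -0.8, 0], -1], [[0, 0, 0], [-0.5, -0.8, 0], -1], [[0, 0, 0], [-0.4, -0.6, 0], -1], [[0, 0, 0], [-0.264, -0.33, 0], -1], [[0, 0, 0], [0, 0, 0], -1], [[0, 0, 0], [0, 0, 0], -1]]}}

```text
clock: 6.6
ee_pos: [0.499, -0.2574, 0.2234]
eef_rot: [-0.015, 3.142, 0.001]
wrist_force: [-0.3, 0.6, -0.3]
opening: 0.0076
grasp_force: 25.0
```

Run:
```python
from h import *
s=grab("side");t=grab("top");st=arm.state();print(st["ee_pos"],st["eef_rot"],st["opening"])
def c(d,x,y,w,h,k):return cv2.resize(d["color"][y:y+h,x:x+w,::-1],None,fx=k,fy=k,interpolation=cv2.INTER_CUBIC)
cv2.imwrite("pics/ins.png",np.hstack([c(s,225,150,80,110,5),c(t,290,150,80,110,5)]))
```

```text
[ 0.49956444 -0.25668291  0.22344513] [-1.80768708e-02  3.14148987e+00  9.14129664e-04] 0.007852251469064786
```

View pics/ins.png

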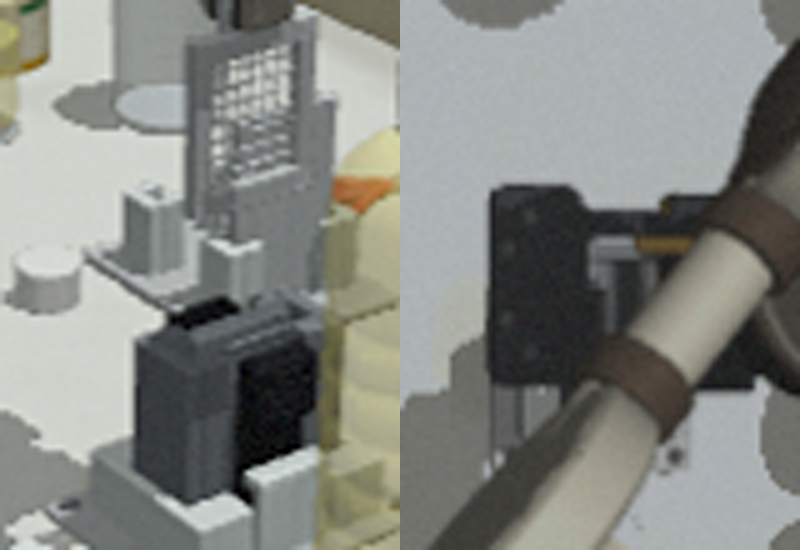

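The side crop shows the plate hanging above the cassette, face-aligned with its slot. The top view is blocked by the arm. I'll lower it in small steps and watch the force.

Request:
{"fn": "play_rows", "kwargs": {"steps": [[[0, 0, 0], [-0.01, -0.01, -0.3], -1], [[0, 0, 0], [0, 0, -0.4], -1], [[0, 0, 0], [0, 0, -0.2], -1], [[0, 0, 0], [0, 0, -0.1], -1], [[0, 0, 0], [0, 0, -0.08], -1], [[0, 0, 0], [0, 0, -0.06], -1], [[0, 0, 0], [0, 0, -0.06], -1], [[0, 0, 0], [0, 0, 0], -1]]}}

```text
clock: 7.5
ee_pos: [0.4985, -0.2583, 0.1634]
eef_rot: [0.016, -3.141, 0.0]
wrist_force: [-1.1, 0.7, -1.2]
opening: 0.008
grasp_force: 25.0
```

Request:
{"fn": "play_rows", "kwargs": {"steps": [[[0, 0, 0], [0, 0, -0.15], -1], [[0, 0, 0], [0, 0, -0.2], -1], [[0, 0, 0], [0, 0, -0.2], -1], [[0, 0, 0], [0, 0, -0.2], -1], [[0, 0, 0], [0, 0, -0.2], -1], [[0, 0, 0], [0, 0, -0.1], -1], [[0, 0, 0], [0, 0, -0.05], -1], [[0, 0, 0], [0, 0, 0], -1]]}}

```text
clock: 8.3
ee_pos: [0.4985, -0.258, 0.1083]
eef_rot: [0.016, -3.141, -0.001]
wrist_force: [-0.8, 0.3, -1.6]
opening: 0.0076
grasp_force: 25.0
```

Request:
{"fn": "play_rows", "kwargs": {"steps": [[[0, 0, 0], [0, 0, -0.03], -1], [[0, 0, 0], [0, 0, -0.03], -1], [[0, 0, 0], [0, 0, -0.03], -1], [[0, 0, 0], [0, 0, -0.015], -1], [[0, 0, 0], [0, 0, -0.01], -1], [[0, 0, 0], [0, 0, 0], -1]]}}

```text
clock: 8.9
ee_pos: [0.4986, -0.2582, 0.1028]
eef_rot: [-0.016, 3.141, -0.0]
wrist_force: [-0.4, -0.1, -2.6]
opening: 0.0078
grasp_force: 25.0
```

Request:
{"fn": "play_rows", "kwargs": {"steps": [[[0, 0, 0], [0, 0, -0.015], -1], [[0, 0, 0], [0, 0, -0.015], -1], [[0, 0, 0], [0, 0, 0], -1]]}}

```text
clock: 9.2
ee_pos: [0.4988, -0.2584, 0.1026]
eef_rot: [-0.016, 3.141, -0.001]
wrist_force: [-3.5, 0.7, 6.3]
opening: 0.008
grasp_force: 25.0
```

Request:
{"fn": "play_rows", "kwargs": {"steps": [[[0, 0, 0], [0, 0, 0], 0], [[0, 0, 0], [0, 0, 0], 0.5], [[0, 0, 0], [0, 0, 0], 1], [[0, 0, 0], [0, 0, 0.5], 1], [[0, 0, 0], [0, 0, 0.5], 1], [[0, 0, 0], [0, 0, 0], 1], [[0, 0, 0], [0, 0, 0], 1]]}}

```text
clock: 9.9
ee_pos: [0.4987, -0.2583, 0.1513]
eef_rot: [-0.016, 3.141, -0.001]
wrist_force: [0.9, 0.4, -0.1]
opening: 0.0618
grasp_force: 0.0
```

Run:
```python
from h import *
s=grab("side");print(arm.state()["ee_pos"])
cv2.imwrite("pics/home.png",cv2.resize(s["color"][180:280,215:315,::-1],None,fx=6,fy=6,interpolation=cv2.INTER_CUBIC))
print((proj(s,[[.499,-.258,.109],[.499,-.258,.085],[.527,-.258,.085],[.471,-.258,.085]])-[215,180])*6)
```

```text
[ 0.49812087 -0.25782299  0.1502823 ]
[[345.15141476 139.25832611]
 [343.28775799 207.01297143]
 [412.10079226 183.47089573]
 [272.24079821 231.32051818]]
```

View pics/home.png

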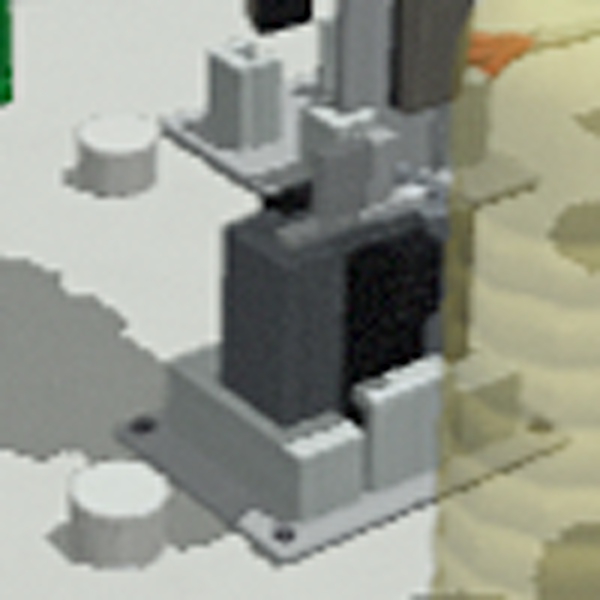

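The tab stands out of the slot, centred near crop (340,170), and the shoulders are level with the rim, so the plate is home. Next I open the fingers fully and go down to the catches.

Request:
{"fn": "play_rows", "kwargs": {"steps": [[[0, 0, 0], [0, 0, 0], 1], [[0, 0, 0], [0, 0, 0], 1], [[0, 0, 0], [0, 0, 0], 1], [[0, 0, 0], [0, 0, 0], 1], [[0, 0, 0], [0, 0, -0.4], 1], [[0, 0, 0], [0, 0, -0.5], 1], [[0, 0, 0], [0, 0, -0.5], 1], [[0, 0, 0], [0, 0, -0.3], 1], [[0, 0, 0], [0, 0, 0], 1], [[0, 0, 0], [0, 0, 0], 1]]}}

```text
clock: 10.95
ee_pos: [0.4989, -0.2584, 0.0669]
eef_rot: [-0.016, 3.141, -0.001]
wrist_force: [-0.6, -0.3, 0.0]
opening: 0.0922
grasp_force: 0.0
```

Request:
{"fn": "play_rows", "kwargs": {"steps": [[[0, 0, 0], [0, 0, -0.04], 0.5], [[0, 0, 0], [0, 0, 0], 0.3], [[0, 0, 0], [0, 0, 0], 0.1], [[0, 0, 0], [0, 0, 0], -0.5], [[0, 0, 0], [0, 0, 0], -1], [[0, 0, 0], [0, 0, 0], -1], [[0, 0, 0], [0, 0, 0], -1], [[0, 0, 0], [0, 0, 0], -1], [[0, 0, 0], [0, 0, 0], -1], [[0, 0, 0], [0, 0, 0], -1]], "grip_force": 30}}

```text
clock: 11.95
ee_pos: [0.4988, -0.2585, 0.0648]
eef_rot: [-0.016, 3.141, -0.001]
wrist_force: [-0.7, -0.7, 4.0]
opening: 0.0433
grasp_force: 30.0
```

The catches are fully pinched, with the opening at about 44 mm. I'll lift gently.

Request:
{"fn": "play_rows", "kwargs": {"steps": [[[0, 0, 0], [0, 0, 0.04], -1], [[0, 0, 0], [0, 0, 0.06], -1], [[0, 0, 0], [0, 0, 0.1], -1], [[0, 0, 0], [0, 0, 0.1], -1], [[0, 0, 0], [0, 0, 0], -1]]}}

```text
clock: 12.45
ee_pos: [0.4989, -0.2581, 0.0801]
eef_rot: [-0.016, 3.141, 0.0]
wrist_force: [0.7, -0.6, -4.5]
opening: 0.0435
grasp_force: 30.0
```

Request:
{"fn": "play_rows", "kwargs": {"steps": [[[0, 0, 0], [0, 0, 0.15], -1], [[0, 0, 0], [0, 0, 0.25], -1], [[0, 0, 0], [0, 0, 0.3], -1], [[0, 0, 0], [0, 0, 0.3], -1], [[0, 0, 0], [0, 0, 0.3], -1], [[0, 0, 0], [0, 0, 0.25], -1], [[0, 0, 0], [0, 0, 0.15], -1], [[0, 0, 0], [0, 0, 0], -1], [[0, 0, 0], [0, 0, 0], -1], [[0, 0, 0], [0, 0, 0], -1], [[0, 0, 0], [0, 0, 0], -1]]}}

```text
clock: 13.55
ee_pos: [0.4981, -0.2578, 0.1634]
eef_rot: [0.016, -3.14, -0.002]
wrist_force: [0.6, -0.0, -3.6]
opening: 0.0436
grasp_force: 30.0
```

Run:
```python
from h import *
s=grab("side");st=arm.state();print(st["ee_pos"],st["eef_rot"],st["opening"],st["wrist_force"])
cv2.imwrite("pics/end.png",cv2.resize(s["color"][140:280,200:320,::-1],None,fx=4.2,fy=4.2,interpolation=cv2.INTER_CUBIC))
```

```text
[ 0.49817787 -0.25791169  0.16360249] [ 1.62859560e-02 -3.14048558e+00 -1.42482138e-03] 0.04377573751006527 [ 0.44491229 -0.16632306 -2.79174279]
```

View pics/end.png

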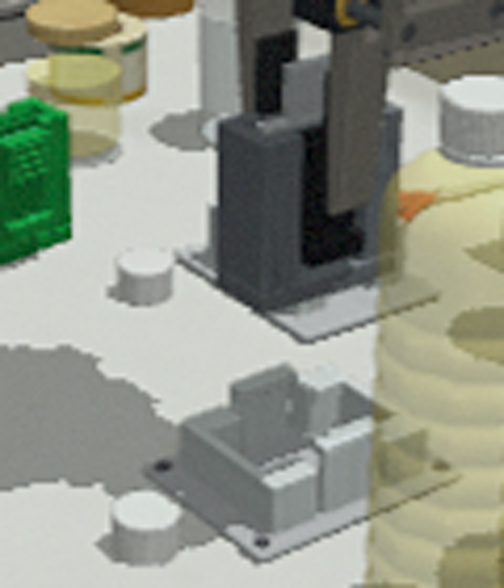

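The loaded cassette hangs upright over the empty dock, held by the catches at about crop (310,200). The plate is seated with only its tab showing, and the caps are undisturbed. I'll hand it in.

```bash
python3 -c "
from rig import arm
print(arm.sign_off())"
```

```text
the job is handed in; nothing more can be done
None
```

The strainer plate is fully home in the cassette, and the arm holds the loaded cassette still by its pinched catches, its underside about 10 cm above the dock; the job is handed in at about 14 s, but no verdict came back.

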